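# Complete the interlocking cheese display deck

## Task

The cheese display deck is missing two of its four interlocking tiles, a green and a red one. Turn each loose tile until it matches its own gap and lay it in so that it drops fully home, flush with the fixed tiles; when both are in, turn the black-gripped bar at the middle of the deck all the way across the two coloured tiles to lock them. Leave the other goods on the counter where they are.

Things in the scene. Friction and masses are not known exactly. Their poses are not given: they have to be found in the camera images.
- deck: Fixed square framed board 208 x 208 mm; origin under its centre, axes along its rims (12 mm wide). Inside are four 92 mm cells, floor 6 mm up; rim, hub (30 mm square, at the middle) and fixed tiles 26 mm up. Fixed pale grey tiles fill cells (-x,+y), with T sockets, and (+x,-y), with T tabs 22 mm into the gaps. Cells (+x,+y) and (-x,-y) are empty gaps; a loose tile has 2 mm play on each side there.
- green_tile: Loose green tile 88 x 88 x 20 mm, 0.16 kg, flat on the counter at any yaw. Origin under the square's centre. T tab (20 mm long, head 30 wide) on its -x side, T socket in its -y side, 15 mm square cut at its (-x,-y) corner. Pale grip bar on top over the origin: 36 mm along tile y, 14 mm along x, from 20 to 50 mm above the underside. At home in green_gap its axes point as the deck's.
- red_tile: Loose red tile 88 x 88 x 20 mm, 0.16 kg, mirror image of the green one, at any yaw. Origin under the square's centre. T tab (20 mm long, head 30 wide) on its +y side, T socket in its +x side, 15 mm square cut at its (+x,+y) corner. Pale grip bar on top over the origin: 36 mm along tile x, 14 mm along y, from 20 to 50 mm above the underside. At home in red_gap its axes point as the deck's.
- green_gap (a point): Point on the floor of the deck's (+x,+y) gap, 46 and 46 mm from the deck's centre, 6 mm above the counter: the green tile's origin lies here when home. Axes as the deck's.
- red_gap (a point): Point on the floor of the deck's (-x,-y) gap, -46 and -46 mm from the deck's centre, 6 mm above the counter: the red tile's origin lies here when home. Axes as the deck's.
- turn_bar (a joint): Angle (rad) of the locking bar about the deck's vertical centre line. 0: locked against its stop, across the coloured tiles along the deck's (+x,+y) to (-x,-y) diagonal. Grows anticlockwise seen from above; starts near 1.3, over the grey tiles; stop at 1.45. Friction 0.04 N m; stays where left.
- turn_bar_grip (a point): Middle of the bar's black grip, on the pivot axis, 50.5 mm above the counter. Steel bar 80 x 13 mm, underside 2.5 mm above flush tiles (a tile that is not home blocks it). The grip stands on it lengthwise: 36 mm long, 12 mm thick, top 63.5 mm above the counter. Site axes turn with the bar, which runs midway between the point's +x and +y; at joint 0 they are the deck's.
- portion: Wrapped wedge of cheese, 76 x 93 x 52 mm, a bystander at the left; origin under its centre.
- tub: Round white plastic tub, 72 mm across and 71 mm high, a bystander at the right; origin under its centre.
- tin: Low oblong blue and silver tin, 63 x 105 x 24 mm, a bystander at the right; origin under its centre.
Mind the look-alikes: they are no part of the job. What is shaped like the green_tile but blue is not meant.

How it is judged:
By the outcome, as a careful person would: the job done as asked, in the order asked, and still so for the second after the job is handed in, with the robot touching nothing.
It also fails if it takes over 64 s, if anything falls off the work surface, if the arm or the gripper's body presses on something with over 40 N, if the wrist force passes 120 N, or if a joint passes its speed limit or range.

## Robot

A 6-joint arm with a two-finger parallel gripper is mounted at the origin on a cart in front of the work surface, level with it; the furniture and walls round the work are solid. World frame = base frame: x ahead of the robot, y to its left, z up, the work surface at z = 0. Lengths are in m, angles in rad, forces in N, time in s.
With the tool pointing down it reaches from about 0.225 to 0.875 m from the base axis. Payload 3.4 kg.
Tool frame: the origin (TCP) lies at the centre of the arm's flange, where the gripper is bolted on; the fingertips stand 173 mm ahead of it and the grasp point (between the pads) lies 155 mm ahead of it; z points along the fingers, y is the line along which they close (so a half turn about z gives the same grasp; the last joint's range is limited). The gripper opens to 85 mm and grips with 20 to 120 N. Pads are 22 mm wide; open, the fingers measure 114 mm over their backs; the gripper's body (76 mm by 85 mm) begins 54 mm behind the grasp point. The pads swing forward as they close: fully open they stand 13 mm farther back than shut.
Start: joints at [-1.375, 0.276, 1.505, -0, 1.361, -0.121], TCP at [0.179, -0.546, 0.405] pointing down, gripper open.
Joint ranges: [-2.89, 2.89], [-0.75, 2.08], [0.22, 2.7], [-1.18, 4.32], [0.11, 2.71], [-2.7, 2.7]. Speed limits (rad/s): [2.57, 2.57, 3.14, 3.14, 3.14, 3.14].

## Interface

Orientations are given as [roll, pitch, yaw] about the fixed x, y, z axes, in that order (R = Rz(yaw) Ry(pitch) Rx(roll)).
In Python, from bench import * gives the robot as it stands.
- The arm moves only by the shell command python3 -m pendant 'ROWS' [FORCE]. ROWS is JSON, a list of rows, each a list of 3 entries, a list of its own where there are three numbers: the shift along the tool's x, y, z as a fraction of full scale, then the turn, a rotation vector about the tool's x, y, z as a fraction of full scale, then the finger opening in mm, from 0 to 85.4. A call has 1 to 12 rows; each row is the pose to reach, as a shift and turn from the pose commanded when the call began, along the tool's axes at that moment; what a row does not reach only later rows make up. Full scale, the value 1, is 80 mm for a shift and 90 degrees for a turn. A row lasts 1/12 s, in which the tool goes at most 41.7 mm and 7.16 degrees, less where a joint would pass 70% of its speed; a pose out of reach is approached as far as the arm can. A call with a number of a shift or a turn outside -1 to 1 is refused whole. A call with a gripper value outside its range is refused whole. The fingers move at their own pace and stop on an object; FORCE is the grip in N (left out, the last holds). Time passes only in rows, so rows that repeat a pose let the fingers close. It gives the time, the measured TCP pose, the force, the opening and the grip force at its end, in the units of the state.
- get_state(): the state, without advancing time (a new reading comes with each control period).
- camera(name): name is "scene" or "top" or "wrist"; returns the picture (384x512x3 uint8, blue, green, red); there is no depth.
- get_calibration(name): a dict with "fov_y" (degrees; the focal length in pixels is half the picture's height over the tangent of half this angle, whatever the lens; pixels are square), "cx", "cy" (the principal point, pixels), "xyz" and "rotation" of the camera in the world; the wrist camera has in their place "tool_from_camera" (4x4, takes a point from camera to tool coordinates, whose origin is the TCP and whose axes are the flange's). Camera axes: x right, y down, z forward; pixel columns grow to the right and rows downward; lengths in m; the calibration is good to about 2 mm. A picture is of the moment at which its call begins: read the wrist's pose just before it. get_calibration takes no time and is no camera call.
- sign_off(): hands the job in; it is judged then, once.
Trained networks look in the newest picture that a camera, given by its name, has taken for a name from the list of things; names that differ only in an ending like _2 or _b are one class to them, and where a whole thing is asked for, a point or a joint stands for the part that bears it (a point fixed in the world has none). Each returns a list of dicts, best first, with "conf" (0 to 1); they miss things now and then, are a little off and sometimes report something else, mostly with a low value. They report only what shows in the picture. A call takes as long as a camera call. They do not tell look-alikes from the thing itself.
- look_for(camera, name): "location" ([x, y, z] in m, in world coordinates, good to about 4 mm: the middle of the surface that is visible of it).
- spot_point(camera, name): "location" ([x, y, z] in m, in world coordinates, good to about 4 mm: a listed point, or the origin of a listed thing).
The state is a dict: "time_s": time; "q": joint angles; "dq": joint speeds; "tau": joint torques, N m; "tool_pos": TCP position; "tool_rot": TCP orientation; "ft_force": force on the tool from outside, world axes, zero at the start; "moment": the same for the moment, N m; "width": opening from 0.0 (shut) to 1.0 (fully open); "grip_force": force on a finger pad.
Only numpy, scipy, OpenCV 4.12 (cv2) and the standard library are available. Lean on these libraries where they do the work, as an engineer would, in place of code of your own. Each camera call takes 0.05 s, during which the arm holds its last target. There are 200 camera calls.

## Working session

There is one attempt and no reset: what is moved stays moved. The work goes in short steps, Python scripts to look and compute and a shell command to move; the robot and the scene stay as the last step left them, time stands still between calls to the robot, and variables do not carry over. Pictures are saved under pics/ and viewed, at most 10 in all, crops included, and the job is handed in when it is done.

```bash
ls; mkdir -p pics; python3 - <<'E'
from bench import *
import cv2,numpy as np
np.set_printoptions(precision=4,suppress=True)
s=get_state();print(s['time_s'],s['tool_pos'],s['tool_rot'],s['width'])
for n in ['top','scene']:
    im=camera(n);cv2.imwrite(f'pics/{n}0.png',im);print(n,get_calibration(n))
    for k in ['deck','green_tile','red_tile','turn_bar_grip','green_gap','red_gap','portion','tub','tin']:
        print(k,[(np.round(d['location'],3).tolist(),round(d['conf'],2)) for d in spot_point(n,k)][:3])
print(get_calibration('wrist'))
E
```

```text
pics
0.0 [ 0.1791 -0.5462  0.4038] [-3.1397 -0.0002  0.3168] 1.0001091997871205
top {'fov_y': 45.10643812162404, 'cx': 257.1693432413674, 'cy': 192.16989704779508, 'xyz': array([0.2648, 0.0027, 1.8567]), 'rotation': array([-3.0006,  0.0031, -1.5955])}
deck [([0.528, -0.059, -0.0], 0.9)]
green_tile [([0.532, 0.344, 0.002], 0.78), ([0.555, 0.166, -0.003], 0.65), ([0.528, -0.06, 0.049], 0.32)]
red_tile [([0.498, -0.337, 0.001], 0.7)]
turn_bar_grip [([0.528, -0.061, 0.053], 0.58), ([0.588, -0.499, 0.001], 0.44)]
green_gap [([0.578, -0.012, 0.009], 0.76)]
red_gap [([0.472, -0.103, 0.002], 0.85)]
portion [([0.506, 0.524, 0.004], 0.86), ([0.528, -0.061, 0.052], 0.43)]
tub [([0.585, -0.5, -0.001], 0.53)]
tin []
scene {'fov_y': 44.88656195942405, 'cx': 259.67695727920307, 'cy': 201.51545800588656, 'xyz': array([0.5484, 1.4078, 1.0603]), 'rotation': array([-2.1899, -0.0186,  3.1366])}
deck [([0.53, -0.06, 0.001], 0.87)]
green_tile [([0.528, 0.344, 0.001], 0.91), ([0.553, 0.166, -0.001], 0.65)]
red_tile [([0.498, -0.338, 0.001], 0.51)]
turn_bar_grip [([0.532, -0.06, 0.05], 0.56)]
green_gap [([0.577, -0.019, 0.004], 0.96)]
red_gap [([0.479, -0.106, 0.006], 0.77)]
portion [([0.504, 0.527, 0.003], 0.64), ([0.53, -0.063, -0.002], 0.35)]
tub [([0.585, -0.497, 0.001], 0.82)]
tin [([0.456, -0.509, 0.003], 0.75)]
{'fov_y': 69.18586314744509, 'cx': 255.65332799922464, 'cy': 187.7844184840784, 'tool_from_camera': array([[ 0.001 , -0.9487, -0.3161,  0.0812],
       [ 1.    ,  0.0006,  0.0013,  0.0005],
       [-0.001 , -0.3161,  0.9487,  0.0307],
       [ 0.    ,  0.    ,  0.    ,  1.    ]])}
```

```bash
cat > h.py <<'E'
from bench import *
import cv2,numpy as np
from scipy.spatial.transform import Rotation as R
np.set_printoptions(precision=4,suppress=True)
def cam(n,s=None):
    c=get_calibration(n);f=192/np.tan(np.radians(c['fov_y']/2))
    K=np.array([[f,0,c['cx']],[0,f,c['cy']],[0,0,1]])
    if n=='wrist':
        T=np.eye(4);T[:3,:3]=R.from_euler('xyz',s['tool_rot']).as_matrix();T[:3,3]=s['tool_pos']
        T=T@c['tool_from_camera'];return K,T[:3,:3],T[:3,3]
    return K,R.from_euler('xyz',c['rotation']).as_matrix(),np.array(c['xyz'])
def proj(n,P,s=None):
    K,Rm,t=cam(n,s);p=(np.atleast_2d(P)-t)@Rm@K.T;return p[:,:2]/p[:,2:]
def unproj(n,uv,z,s=None):
    K,Rm,t=cam(n,s);d=np.c_[np.atleast_2d(uv),np.ones(len(np.atleast_2d(uv)))]@np.linalg.inv(K).T@Rm.T
    return t+d*((z-t[2])/d[:,2])[:,None]
E
python3 - <<'E'
from h import *
im=cv2.imread('pics/top0.png')
for P in [(.53,.344,.0),(.554,.166,0),(.498,-.337,0),(.529,-.06,0.026),(.505,.525,0),(.585,-.5,0),(.456,-.509,0)]:print(P,proj('top',P))
# rectified map at z=0.02, 1mm/px: columns = -y, rows=-x
g=np.array([[.40,.42],[.40,-.58],[.70,-.58],[.70,.42]])
X,Y=np.meshgrid(np.arange(.70,.38,-.00125),np.arange(.60,-.40,-.00125),indexing='ij')
uv=proj('top',np.c_[X.ravel(),Y.ravel(),np.full(X.size,.02)]).astype('f4').reshape(X.shape+(2,))
r=cv2.remap(im,uv[...,0],uv[...,1],cv2.INTER_CUBIC)
a=cv2.resize(im,(520,390));out=np.zeros((600,800,3),'u1');out[:256]=r;out[260:600,:]=cv2.resize(im[60:330],(640,338)).shape and 0
out[258:596,:640]=cv2.resize(im[60:330],(640,338))
cv2.imwrite('pics/v1.png',out)
E
```

```text
(0.53, 0.344, 0.0) [[172.8796 193.8519]]
(0.554, 0.166, 0) [[216.6727 186.9156]]
(0.498, -0.337, 0) [[341.0836 197.5005]]
(0.529, -0.06, 0.026) [[272.636  190.7008]]
(0.505, 0.525, 0) [[128.1813 201.0771]]
(0.585, -0.5, 0) [[380.0067 175.3355]]
(0.456, -0.509, 0) [[384.2182 206.7608]]
```

View pics/v1.png

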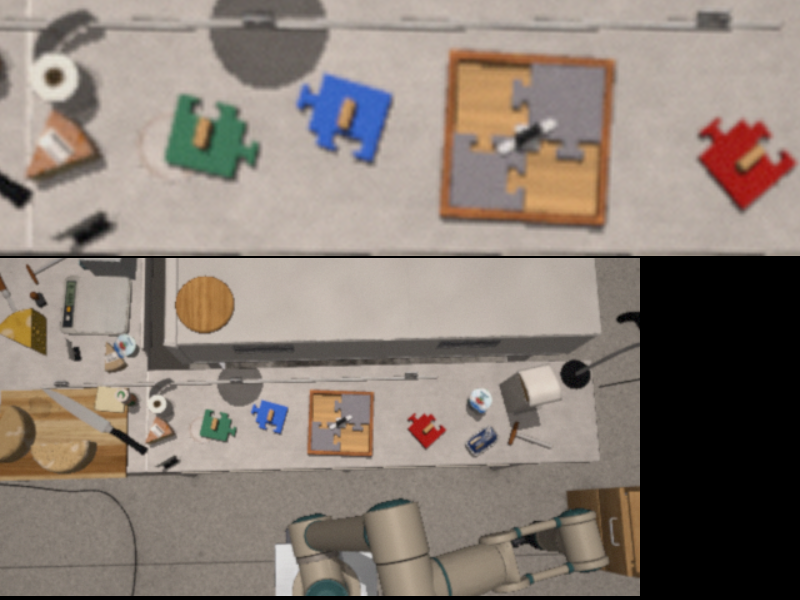

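The map (up = +x, left = +y) shows the candidates: green tile at (207,137), blue look-alike at (347,118) and red tile at (745,160). The deck is at (530,138), with empty wooden gaps top-left (+x,+y) and bottom-right. The green one is meant, because the blue one only shares its shape. I'll confirm this in an enlarged crop and move towards the red tile.

```bash
python3 - <<'E'
from h import *
im=cv2.imread('pics/top0.png')
def rec(cx,cy,h):
    X,Y=np.meshgrid(np.arange(cx+h,cx-h,-h/195),np.arange(cy+h,cy-h,-h/195),indexing='ij')
    uv=proj('top',np.c_[X.ravel(),Y.ravel(),np.full(X.size,.02)]).astype('f4').reshape(X.shape+(2,))
    return cv2.remap(im,uv[...,0],uv[...,1],cv2.INTER_CUBIC)
cv2.imwrite('pics/v2.png',np.hstack([rec(.53,.29,.16)[:390,:390],rec(.498,-.337,.08)[:390,:390]]))
E
python3 -m pendant '[[[0.9,0,0],[0,0,0.1],85],[[0.9,0,0],[0,0,0.2],85],[[0.9,0,0],[0,0,0.3],85]]'
python3 -m pendant '[[[0.9,-0.8,0],[0,0,0.1],85],[[0.9,-0.8,0],[0,0,0.2],85],[[0.9,-0.8,0],[0,0,0.3],85]]'
```

```text
time_s: 1.25
tool_pos: [0.2516, -0.5223, 0.4048]
tool_rot: [-3.14, -0.004, -0.052]
ft_force: [0.1, -0.8, 0.2]
width: 0.993
grip_force: 0.0
time_s: 1.5
tool_pos: [0.3249, -0.4612, 0.4047]
tool_rot: [-3.139, -0.001, -0.413]
ft_force: [0.1, -0.6, 0.1]
width: 0.996
grip_force: 0.0
```

View pics/v2.png

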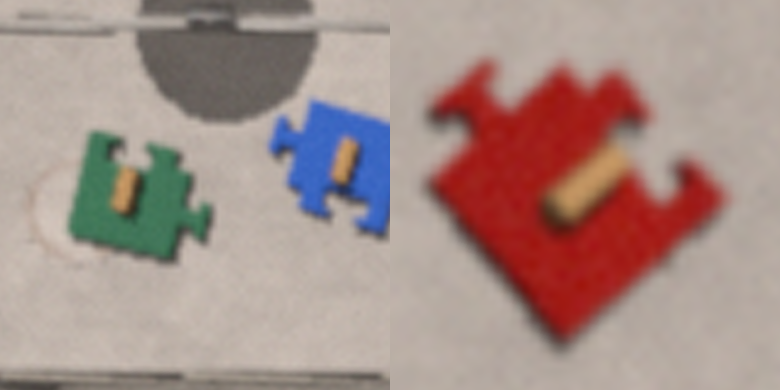

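The crop confirms the green tile at (125,190), with its tab to the right and socket up. The blue one beside it is the look-alike. The red tile has its tab upper-left, socket upper-right and cut corner on top, so its yaw is about -50°.

```bash
python3 -m pendant '[[[0.44,-0.5,0.31],[0,0,0],85],[[0.44,-0.77,0.31],[0,0,0],85]]' >/dev/null
python3 -m pendant '[[[0.44,-0.5,0.31],[0,0,0],85],[[0.44,-0.77,0.31],[0,0,0],85]]' >/dev/null
python3 -m pendant '[[[0.44,-0.5,0.31],[0,0,0.08],85],[[0.44,-0.77,0.31],[0,0,0.15],85],[[0.44,-0.77,0.31],[0,0,0.22],85],[[0.44,-0.77,0.31],[0,0,0.28],85],[[0.44,-0.77,0.31],[0,0,0.28],85],[[0.44,-0.77,0.31],[0,0,0.28],85]]'
cat > look.py <<'E'
from h import *
import sys,json
s=get_state();im=camera('wrist');cv2.imwrite(f'pics/{sys.argv[1]}.png',im)
json.dump({k:list(map(float,s[k])) for k in('tool_pos','tool_rot')},open(f'pics/{sys.argv[1]}.json','w'))
print(s['time_s'],s['tool_pos'],s['tool_rot'])
for k in sys.argv[2:]:print(k,[(np.round(d['location'],3).tolist(),round(d['conf'],2)) for d in spot_point('wrist',k)][:2])
E
python3 look.py w1 red_tile
```

```text
time_s: 2.33
tool_pos: [0.4931, -0.3359, 0.3303]
tool_rot: [3.141, -0.0, -0.846]
ft_force: [0.5, 0.2, 0.1]
width: 0.999
grip_force: 0.0
2.3333 [ 0.4931 -0.3359  0.3303] [ 3.1415 -0.0001 -0.8458]
red_tile [([0.501, -0.332, -0.003], 0.62)]
```

View pics/w1.png

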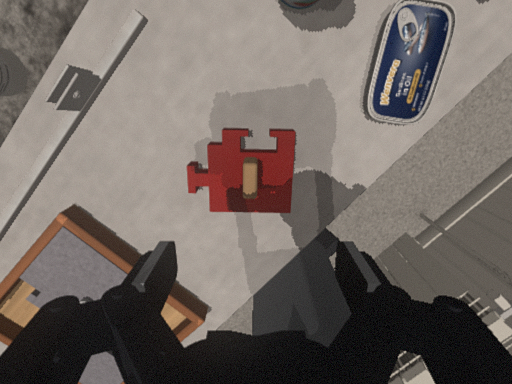

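The wrist picture shows the red tile centred at about (251,172), with its tab to the left and socket up. The tin is at (410,60) and the deck corner at lower left. I'll fit its outline for an exact pose.

```bash
cat > fit.py <<'E'
from h import *
import json
from scipy.optimize import minimize
def side(tab):  # profile along +x side, from y=-44 to 44 ; w neck half
    sg=1 if tab else -1; n,hd,l=(7,15,20) if tab else (9,17,22)
    return [(44,-n),(44+sg*(l-10),-n),(44+sg*(l-10),-hd),(44+sg*l,-hd),(44+sg*l,hd),(44+sg*(l-10),hd),(44+sg*(l-10),n),(44,n)]
def red():
    R90=lambda p:[(-y,x) for x,y in p]
    return np.array([(-44,-44),(44,-44)]+side(0)+[(44,29),(29,29),(29,44)]+R90(side(1))+[(-44,44)])/1e3
def green():
    return red()[::-1]@np.array([[0,-1.],[-1,0]])  # mirror (x,y)->(-y,-x)
BAR={'red':(18,7),'green':(7,18)}
def render(name,q,n,s):
    poly=red() if name=='red' else green()
    c,si=np.cos(q[2]),np.sin(q[2]);Rm=np.array([[c,-si],[si,c]])
    m=np.zeros((384*4,512*4),'u1')
    def draw(P,zs):
        W=P@Rm.T+q[:2];U=[((proj(n,np.c_[W,np.full(len(W),z)],s)+.5)*4*16).astype(np.int32) for z in zs]
        for u in U: cv2.fillPoly(m,[u],255,shift=4)
        for i in range(len(P)):
            j=(i+1)%len(P);cv2.fillConvexPoly(m,np.array([U[0][i],U[0][j],U[1][j],U[1][i]]),255,shift=4)
    z0=q[3] if len(q)>3 else 0
    draw(poly,(z0,z0+.02));a,b=np.array(BAR[name])/1e3
    draw(np.array([(-a,-b),(a,-b),(a,b),(-a,b)]),(z0+.02,z0+.05))
    return cv2.resize(m,(512,384),interpolation=cv2.INTER_AREA)/255.
def fit(name,im,n,s,q0,z0=0):
    h=cv2.cvtColor(im,cv2.COLOR_BGR2HSV);H,S,V=[h[...,i].astype(int) for i in range(3)]
    k=((H<6)|(H>172))&(S>130) if name=='red' else (H>60)&(H<95)&(S>80)
    r0=render(name,q0,n,s)
    win=cv2.dilate((r0>0).astype('u1'),np.ones((41,41)))
    k=k&(win>0);k=k.astype('u1')
    cn=cv2.findContours(k,cv2.RETR_EXTERNAL,cv2.CHAIN_APPROX_NONE)[0]
    mk=np.zeros_like(k);cv2.drawContours(mk,[max(cn,key=cv2.contourArea)],-1,1,-1)
    f=lambda p:np.abs(render(name,np.r_[p[0],p[1],p[2],z0],n,s)-mk).sum()/mk.sum()
    r=minimize(f,q0,method='Nelder-Mead',options=dict(initial_simplex=np.array(q0)+np.vstack([np.zeros(3),np.diag([.006,.006,.08])]),xatol=1e-4,fatol=1e-5))
    return r.x,r.fun,mk
def toolshift(s,P,yaw=None):
    "units of the pendant to reach TCP P"
    Rm=R.from_euler('xyz',s['tool_rot']).as_matrix();d=(np.array(P)-s['tool_pos'])@Rm/.08
    return d, None if yaw is None else R.from_matrix(Rm.T@R.from_euler('xyz',[np.pi,0,yaw]).as_matrix()).as_rotvec()/(np.pi/2)
E
python3 - <<'E'
from fit import *
im=cv2.imread('pics/w1.png');s=json.load(open('pics/w1.json'))
q,e,mk=fit('red',im,'wrist',s,[.5,-.334,-.86]);print('red',q,e)
print(toolshift(s,[q[0],q[1],.199],q[2]))
t=cv2.imread('pics/top0.png')
print(fit('red',t,'top',None,[.498,-.337,-.86])[:2]);print(fit('green',t,'top',None,[.53,.344,1.25])[:2])
E
```

```text
red [ 0.4997 -0.3353 -0.8532] 0.14481518991961606
(array([ 0.0498, -0.0669,  1.6412]), array([ 0.0001, -0.0001,  0.0048]))
(array([ 0.5009, -0.3341, -0.8737]), np.float64(0.3323429371748699))
(array([0.5307, 0.3444, 1.3069]), np.float64(0.5188119953863899))
```

```bash
python3 -m pendant '[[[0.05,-0.067,0.4],[0,0,0.005],45],[[0.05,-0.067,0.9],[0,0,0.005],45],[[0.05,-0.067,0.9],[0,0,0.005],45]]' 
python3 -m pendant '[[[0,0,0.4],[0,0,0],45],[[0,0,0.74],[0,0,0],45],[[0,0,0.74],[0,0,0],45],[[0,0,0.74],[0,0,0],5],[[0,0,0.74],[0,0,0],5],[[0,0,0.74],[0,0,0],5],[[0,0,0.74],[0,0,0],5],[[0,0,0.74],[0,0,0],5]]' 40
python3 look.py w2
```

```text
time_s: 2.68
tool_pos: [0.4971, -0.334, 0.2522]
tool_rot: [3.14, 0.013, -0.856]
ft_force: [-1.2, 0.6, -0.7]
width: 0.603
grip_force: 0.0
time_s: 3.35
tool_pos: [0.5004, -0.3362, 0.2017]
tool_rot: [-3.141, -0.005, -0.856]
ft_force: [-0.4, 0.4, 7.3]
width: 0.153
grip_force: 41.2
3.35 [ 0.5004 -0.3362  0.2017] [-3.1411 -0.005  -0.8561]
```

View pics/w2.png

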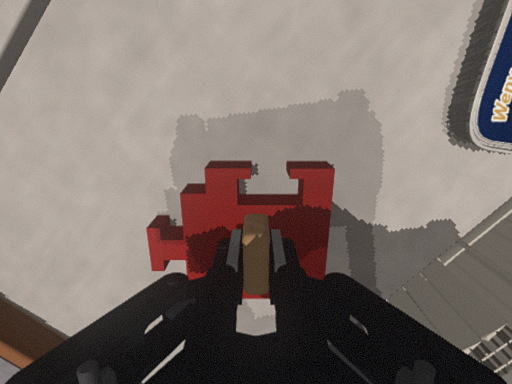

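The red tile is held by its grip bar, which appears at about (256,255) between the pads. I'll lift it and move to a point where the camera sees the deck past the held tile.

```bash
python3 -m pendant '[[[0,0,-0.2],[0,0,0],5],[[0,0,-0.6],[0,0,0],5]]' >/dev/null
python3 -m pendant '[[[-0.3,-0.2,-0.4],[0,0,0],5],[[-0.6,-0.36,-0.7],[0,0,0],5],[[-0.75,-0.45,-0.78],[0,0,0],5]]' >/dev/null
python3 -m pendant '[[[-0.3,-0.2,-0.4],[0,0,0],5],[[-0.6,-0.36,-0.7],[0,0,0],5],[[-0.75,-0.45,-0.78],[0,0,0],5]]' >/dev/null
python3 -m pendant '[[[-0.3,-0.2,-0.4],[0,0,0],5],[[-0.6,-0.36,-0.7],[0,0,0],5],[[-0.75,-0.45,-0.78],[0,0,0],5]]' >/dev/null
python3 -m pendant '[[[-0.3,-0.2,-0.4],[0,0,-0.08],5],[[-0.6,-0.36,-0.7],[0,0,-0.15],5],[[-0.75,-0.45,-0.78],[0,0,-0.22],5],[[-0.75,-0.45,-0.78],[0,0,-0.29],5],[[-0.75,-0.45,-0.78],[0,0,-0.36],5],[[-0.75,-0.45,-0.78],[0,0,-0.43],5],[[-0.75,-0.45,-0.78],[0,0,-0.506],5],[[-0.75,-0.45,-0.78],[0,0,-0.506],5],[[-0.75,-0.45,-0.78],[0,0,-0.506],5]]'
python3 look.py w3 deck red_gap green_gap turn_bar_grip
```

```text
time_s: 5.07
tool_pos: [0.4513, -0.06, 0.4953]
tool_rot: [3.141, 0.002, -0.065]
ft_force: [-0.1, -0.7, -2.5]
width: 0.153
grip_force: 40.0
5.0667 [ 0.4513 -0.06    0.4953] [ 3.1413  0.002  -0.0646]
deck [([0.528, -0.064, -0.001], 0.78)]
red_gap [([0.477, -0.106, 0.005], 0.65), ([0.574, -0.014, 0.006], 0.36)]
green_gap [([0.577, -0.011, 0.009], 0.64)]
turn_bar_grip [([0.529, -0.06, 0.051], 0.63)]
```

View pics/w3.png

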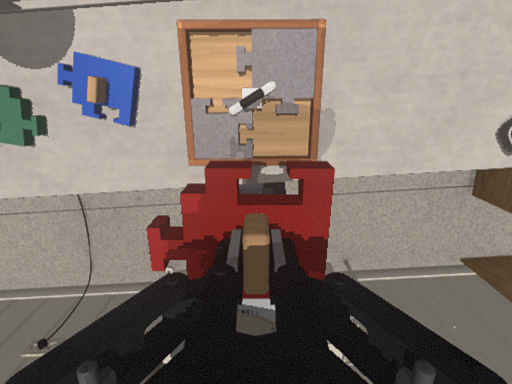

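The wrist picture shows the whole deck: outer corners at about (178,20), (326,20), (318,162) and (187,165), bar hub at (252,98). The red tile hangs below in the grip with its tab to the left, as it should be. I'll fit the deck's outer rim and the held tile's pose.

```bash
cat > deckfit.py <<'E'
from fit import *
def deckfit(name,rowmax=158,q0=(.528,-.061,-.06)):
    im=cv2.imread(f'pics/{name}.png');s=json.load(open(f'pics/{name}.json'))
    h=cv2.cvtColor(im,cv2.COLOR_BGR2HSV).astype(int);H,S,V=h[...,0],h[...,1],h[...,2]
    sq=np.array([(-1,-1),(1,-1),(1,1),(-1,1)])*.104
    def ren(q):
        c,si=np.cos(q[2]),np.sin(q[2]);W=sq@np.array([[c,si],[-si,c]])+q[:2]
        m=np.zeros((384*4,512*4),'u1');u=((proj('wrist',np.c_[W,np.full(4,.026)],s)+.5)*64).astype(np.int32)
        cv2.fillPoly(m,[u],255,shift=4);return cv2.resize(m,(512,384),interpolation=cv2.INTER_AREA)/255.
    w=cv2.dilate((ren(q0)>0).astype('u1'),np.ones((25,25)));w[rowmax:]=0
    k=((H<14)&(S>110)&(w>0)).astype('u1');k=cv2.morphologyEx(k,cv2.MORPH_OPEN,np.ones((3,3)))
    n,l,st,_=cv2.connectedComponentsWithStats(k);i=1+np.argmax(st[1:,4])
    hull=cv2.convexHull(np.argwhere(l==i)[:,::-1].astype(np.int32));mk=np.zeros_like(k);cv2.fillPoly(mk,[hull],1)
    f=lambda q:np.abs(ren(q)-mk)[:rowmax].sum()/mk.sum()
    r=minimize(f,q0,method='Nelder-Mead',options=dict(initial_simplex=np.array(q0)+np.vstack([np.zeros(3),np.diag([.005,.005,.04])]),xatol=1e-5,fatol=1e-6))
    return r.x,r.fun,s,im
E
python3 - <<'E'
from deckfit import *
q,e,s,im=deckfit('w3');print('deck',q,e)
c,si=np.cos(q[2]),np.sin(q[2])
for n,g in(('red',-.046),('green',.046)):
    print(n,q[0]+c*g-si*g,q[1]+si*g+c*g)
t,e2,_=fit('red',im,'wrist',s,[.4513,-.06,-.06],z0=.4953-.2017);print('held tile',t,e2)
E
```

```text
deck [ 0.5272 -0.06   -0.0594] 0.007917721235241135
red 0.4785320532988132 -0.10314009813905381
green 0.575833587399381 -0.016766424709726793
held tile [ 0.4493 -0.0623 -0.0645] 13.71812910268952
```

```bash
python3 - <<'E'
from fit import *
s=json.load(open('pics/w3.json'));im=cv2.imread('pics/w3.png')
z=s['tool_pos'][2]-.2017+.02
h=cv2.cvtColor(im,cv2.COLOR_BGR2HSV)
y=s['tool_rot'][2]
for uv,m in(((206,162),(44,29)),((333,162),(44,-44)),((182,185),(29,44))):
    P=unproj('wrist',uv,z,s)[0][:2]-s['tool_pos'][:2]
    c,si=np.cos(y),np.sin(y);print(m,np.array([c*P[0]+si*P[1],-si*P[0]+c*P[1]])*1e3)
big=cv2.resize(im[140:300,130:350],None,fx=3.6,fy=3.6,interpolation=cv2.INTER_CUBIC)
big=cv2.convertScaleAbs(big,alpha=1.8)
cv2.imwrite('pics/v3.png',big)
E
```

```text
(44, 29) [45.8878 26.8249]
(44, -44) [ 45.9355 -43.5859]
(29, 44) [32.4823 41.2326]
```

View pics/v3.png

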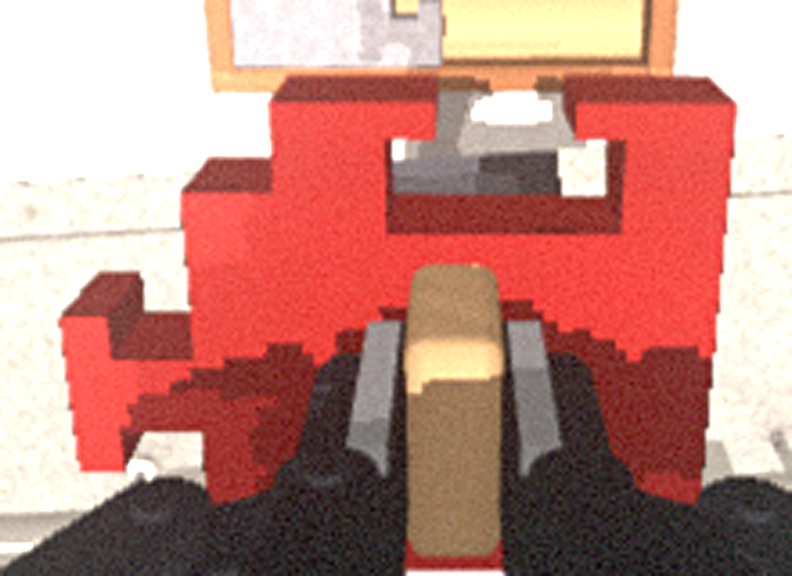

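The enlarged crop shows the held tile level and square in the grip, with top-face corners at original pixels (205,168.6), (334.2,168.6) and (180.6,193.6). My earlier points lay on the lower edge, so I'll redo the calculation.

```bash
python3 - <<'E'
from fit import *
s=json.load(open('pics/w3.json'))
z=s['tool_pos'][2]-.2017+.02;y=s['tool_rot'][2];c,si=np.cos(y),np.sin(y)
for uv,m in(((205,168.6),(44,29)),((334.2,168.6),(44,-44)),((180.6,193.6),(29,44)),((180.6+2.5,193.6+60),(0,44)) ):
    P=unproj('wrist',uv,z,s)[0][:2]-s['tool_pos'][:2]
    print(m,np.array([c*P[0]+si*P[1],-si*P[0]+c*P[1]])*1e3)
print(toolshift(get_state(),[.4785+.001,-.1031,.30],-.0594), toolshift(get_state(),[.4785+.001,-.1031,.23],-.0594))
E
```

```text
(44, 29) [42.117 27.593]
(44, -44) [ 42.1634 -44.5936]
(29, 44) [27.281  42.4693]
(0, 44) [-12.2537  44.2627]
(array([0.3876, 0.5166, 2.4549]), array([ 0.0001,  0.0002, -0.0021])) (array([0.3879, 0.5165, 3.3299]), array([ 0.0001,  0.0002, -0.0021]))
```

```bash
python3 -m pendant '[[[0.2,0.25,0.4],[0,0,0],5],[[0.35,0.5,0.7],[0,0,0],5],[[0.398,0.526,0.95],[0,0,-0.002],5]]' >/dev/null
python3 -m pendant '[[[0,0,0.5],[0,0,0],5],[[0,0,0.9],[0,0,0],5],[[0,0,0.9],[0,0,0],5]]' 
python3 -m pendant '[[[0,0,0.5],[0,0,0],5],[[0,0,0.9],[0,0,0],5],[[0,0,1],[0,0,0],5],[[0,0,1],[0,0,0],5],[[0,0,1],[0,0,0],5],[[0,0,1],[0,0,0],5]]'
python3 - <<'E'
from fit import *
s=get_state();print(s['tool_pos'],s['tool_rot'],toolshift(s,[.4803,-.1023,.236],-.0594))
E
```

```text
time_s: 5.82
tool_pos: [0.4778, -0.1031, 0.3426]
tool_rot: [-3.138, 0.014, -0.06]
ft_force: [-2.6, 0.4, -2.2]
width: 0.155
grip_force: 39.9
time_s: 6.32
tool_pos: [0.4817, -0.1042, 0.2712]
tool_rot: [3.14, -0.005, -0.058]
ft_force: [0.3, -0.4, -1.4]
width: 0.15
grip_force: 40.0
[ 0.4817 -0.1042  0.2712] [ 3.14   -0.0048 -0.0584] (array([-0.0213, -0.0233,  0.4392]), array([ 0.001 , -0.0031,  0.0006]))
```

```bash
python3 -m pendant '[[[-0.02,-0.023,0.2],[0,0,0],5],[[-0.02,-0.023,0.44],[0,0,0],5],[[-0.02,-0.023,0.44],[0,0,0],5],[[-0.02,-0.023,0.44],[0,0,0],5],[[-0.02,-0.023,0.44],[0,0,0],5]]' 
python3 look.py w4
```

```text
time_s: 6.73
tool_pos: [0.4798, -0.1021, 0.2352]
tool_rot: [3.141, -0.003, -0.058]
ft_force: [0.1, 0.2, -2.2]
width: 0.159
grip_force: 39.9
6.7333 [ 0.4798 -0.1021  0.2352] [ 3.1405 -0.0032 -0.0583]
```

View pics/w4.png

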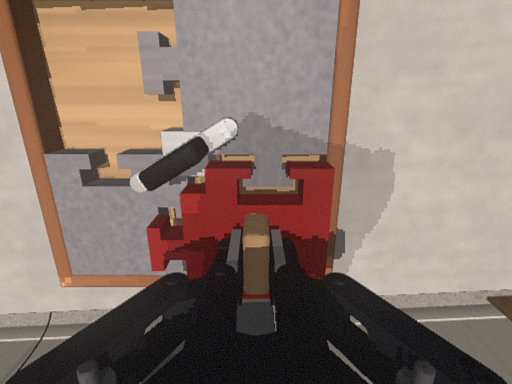

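The red tile sits over its gap with its socket (270,175) over the grey tab and its right edge just inside the rim (333 against 336). I'll lower it.

```bash
python3 -m pendant '[[[0,0,0.1],[0,0,0],5],[[0,0,0.18],[0,0,0],5],[[0,0,0.26],[0,0,0],5],[[0,0,0.34],[0,0,0],5],[[0,0,0.34],[0,0,0],5],[[0,0,0.34],[0,0,0],5]]'; python3 - <<'E'
from bench import *
print(get_state()['tool_pos'],get_state()['moment'])
E
```

```text
time_s: 7.28
tool_pos: [0.4791, -0.1019, 0.2065]
tool_rot: [3.141, -0.0, -0.059]
ft_force: [-0.2, 0.3, 4.3]
width: 0.153
grip_force: 42.6
[ 0.47906162 -0.10188487  0.20649221] [ 0.12608554  0.11179563 -0.0672879 ]
```

```bash
python3 -m pendant '[[[0,0,0],[0,0,0],30],[[0,0,0],[0,0,0],30],[[0,0,-0.3],[0,0,0],30],[[0,0,-0.8],[0,0,0],30],[[0,0,-1],[0,0,0],30]]'
python3 -m pendant '[[[0,-0.4,-0.3],[0,0,0],60],[[0.1,-0.75,-0.5],[0,0,0],60],[[0.1,-0.95,-0.55],[0,0,0],60]]' >/dev/null
python3 -m pendant '[[[0.06,-0.4,0],[0,0,0],80],[[0.06,-0.95,0],[0,0,0],80]]'
python3 look.py w5 >/dev/null
python3 -m pendant '[[[0.06,-0.4,0],[0,0,0],80],[[0.06,-0.95,0],[0,0,0],80]]' >/dev/null
python3 -m pendant '[[[0.06,-0.4,0],[0,0,0],80],[[0.06,-0.95,0],[0,0,0],80]]' >/dev/null
python3 -m pendant '[[[0.06,-0.4,0],[0,0,0],80],[[0.06,-0.95,0],[0,0,0],80]]' >/dev/null
python3 -m pendant '[[[0,-0.4,0],[0,0,-0.08],80],[[0,-0.85,0],[0,0,-0.16],80],[[0,-0.85,0],[0,0,-0.24],80],[[0,-0.85,0],[0,0,-0.32],80],[[0,-0.85,0],[0,0,-0.4],80],[[0,-0.85,0],[0,0,-0.48],80],[[0,-0.85,0],[0,0,-0.56],80],[[0,-0.85,0],[0,0,-0.64],80],[[0,-0.85,0],[0,0,-0.72],80],[[0,-0.85,0],[0,0,-0.8],80],[[0,-0.85,0],[0,0,-0.88],80],[[0,-0.85,0],[0,0,-0.94],80]]' 
python3 -m pendant '[[[0,0,0],[0,0,-0.08],80],[[0,0,0],[0,0,-0.16],80],[[0,0,0],[0,0,-0.24],80],[[0,0,0],[0,0,-0.32],80],[[0,0,0],[0,0,-0.4],80],[[0,0,0],[0,0,-0.48],80],[[0,0,0],[0,0,-0.56],80],[[0,0,0],[0,0,-0.64],80],[[0,0,0],[0,0,-0.72],80],[[0,0,0],[0,0,-0.8],80],[[0,0,0],[0,0,-0.88],80],[[0,0,0],[0,0,-0.93],80]]' 
python3 -m pendant '[[[0,0,0],[0,0,0],80],[[0,0,0],[0,0,0],80]]' >/dev/null
python3 look.py w6 green_tile
python3 - <<'E'
from fit import *
im=cv2.imread('pics/w6.png');s=json.load(open('pics/w6.json'))
q,e,mk=fit('green',im,'wrist',s,[.5307,.3444,1.307]);print('green',q,e)
print(toolshift(s,[q[0],q[1],.199],q[2]+np.pi/2))
a=cv2.resize(cv2.imread('pics/w5.png'),(400,300));b=cv2.resize(im,(400,300));cv2.imwrite('pics/v4.png',np.hstack([a,b]))
E
```

```text
time_s: 7.7
tool_pos: [0.4799, -0.1022, 0.2893]
tool_rot: [3.14, -0.004, -0.058]
ft_force: [1.8, -0.5, 0.4]
width: 0.349
grip_force: 0.0
time_s: 8.12
tool_pos: [0.5014, 0.0468, 0.3309]
tool_rot: [3.14, -0.003, -0.061]
ft_force: [1.2, -0.4, 0.3]
width: 0.934
grip_force: 0.0
time_s: 9.67
tool_pos: [0.5316, 0.3344, 0.3295]
tool_rot: [-3.141, 0.001, 1.424]
ft_force: [-0.6, 0.4, -0.2]
width: 0.936
grip_force: 0.0
time_s: 10.67
tool_pos: [0.5316, 0.3343, 0.3296]
tool_rot: [-3.141, -0.001, 2.885]
ft_force: [-0.3, 0.1, -0.6]
width: 0.937
grip_force: 0.0
10.8333 [0.5316 0.3344 0.3297] [-3.1409 -0.0006  2.8767]
green_tile [([0.531, 0.346, 0.003], 0.73), ([0.553, 0.164, -0.004], 0.72)]
green [0.5315 0.3413 1.313 ] 0.7781239455629286
(array([0.0236, 0.0845, 1.634 ]), array([-0.0004, -0.0004, -0.0045]))
```

View pics/v4.png

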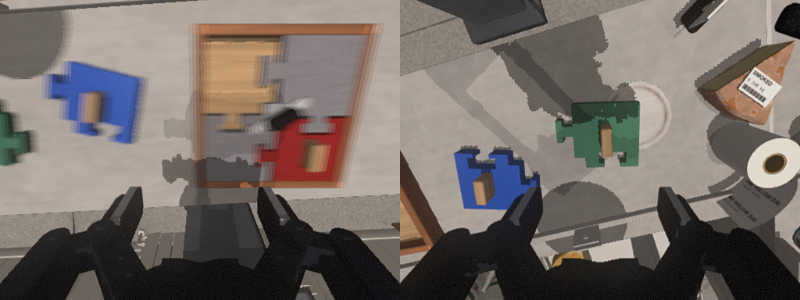

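The left half shows the red tile seated in its gap. The right half shows the green tile at about (605,133), aligned, with its bar at (605,135). Shadow broke the colour mask, so I'll refit.

```bash
sed -i "s/k=k&(win>0);k=k.astype('u1')/k=k\&(win>0);k=cv2.morphologyEx(k.astype('u1'),cv2.MORPH_CLOSE,np.ones((7,7)))/; s/(S>130) if/(S>110) if/; s/(H>60)&(H<95)&(S>80)/(H>55)\&(H<95)\&(S>70)/" fit.py
python3 - <<'E'
from fit import *
im=cv2.imread('pics/w6.png');s=json.load(open('pics/w6.json'))
h=cv2.cvtColor(im,cv2.COLOR_BGR2HSV);print([h[r,c].tolist() for r,c in((160,243),(195,255),(140,300),(205,300),(160,220))])
for i in (0,1):
    q,e,mk=fit('green',im,'wrist',s,[.5307,.3444,1.307]);print('green',q,e,mk.sum(),render('green',q,'wrist',s).sum())
    break
print(toolshift(s,[q[0],q[1],.199],q[2]+np.pi/2))
im2=cv2.imread('pics/w1.png');s2=json.load(open('pics/w1.json'));print(fit('red',im2,'wrist',s2,[.5,-.334,-.86])[:2])
r=render('green',q,'wrist',s);o=im.copy();o[...,2]=np.maximum(o[...,2],(cv2.Canny((r*255).astype('u1'),50,150)));cv2.imwrite('pics/v5.png',cv2.resize(np.hstack([o[80:240,170:340],cv2.cvtColor(mk*200,cv2.COLOR_GRAY2BGR)[80:240,170:340]]),None,fx=2.3,fy=2.3))
E
```

```text
[[71, 93, 102], [23, 25, 135], [66, 66, 73], [70, 88, 119], [71, 83, 68]]
green [0.531  0.3414 1.3301] 0.28589139498668814 5855 7285.866666666667
(array([0.03  , 0.0835, 1.634 ]), array([-0.0004, -0.0004, -0.0154]))
(array([ 0.4998, -0.3338, -0.8587]), np.float64(0.1191704055755555))
```

View pics/v5.png

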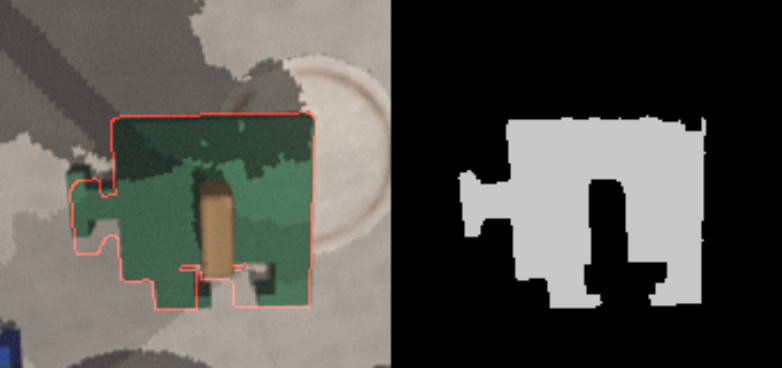

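The overlay shows the body matches, but the real tab and socket sit at the middle of the cut edge (7.5 mm off), so I'll amend the model.

```bash
sed -i "s/+side(0)+/+[(x,y-7.5) for x,y in side(0)]+/; s/+R90(side(1))+/+R90([(x,y+7.5) for x,y in side(1)])+/" fit.py
sed -i "s/    win=cv2.dilate/    k=k|((H>8)\&(H<28)\&(S>80)\&(cv2.dilate((r0>.5).astype('u1'),np.ones((5,5)))>0))\n    win=cv2.dilate/; s/(S>70)$/(S>55)/" fit.py
python3 - <<'E'
from fit import *
im=cv2.imread('pics/w6.png');s=json.load(open('pics/w6.json'))
q,e,mk=fit('green',im,'wrist',s,[.531,.3414,1.32]);print('green',q,e)
print(toolshift(s,[q[0],q[1],.199],q[2]+np.pi/2))
im2=cv2.imread('pics/w1.png');s2=json.load(open('pics/w1.json'));print(fit('red',im2,'wrist',s2,[.5,-.334,-.86])[:2])
E
```

```text
green [0.5312 0.3414 1.3347] 0.08010155249240238
(array([0.0269, 0.0846, 1.634 ]), array([-0.0004, -0.0004, -0.0183]))
(array([ 0.5002, -0.3339, -0.8698]), np.float64(0.07552891521396017))
```

```bash
python3 -m pendant '[[[0.027,0.085,0.4],[0,0,-0.018],45],[[0.027,0.085,0.9],[0,0,-0.018],45],[[0.027,0.085,0.9],[0,0,-0.018],45],[[0.027,0.085,0.9],[0,0,-0.018],45]]' 
python3 - <<'E'
from fit import *
print(toolshift(get_state(),[.5312,.3414,.199],1.3347+np.pi/2))
E
```

```text
time_s: 11.27
tool_pos: [0.5304, 0.3412, 0.2564]
tool_rot: [-3.138, -0.004, 2.907]
ft_force: [0.4, 0.1, 0.2]
width: 0.528
grip_force: 0.0
(array([-0.0122,  0.0077,  0.7169]), array([-0.0025, -0.0029,  0.0007]))
```

```bash
python3 -m pendant '[[[-0.012,0.008,0.4],[0,0,0],45],[[-0.012,0.008,0.717],[0,0,0],45],[[-0.012,0.008,0.717],[0,0,0],45],[[-0.012,0.008,0.717],[0,0,0],5],[[-0.012,0.008,0.717],[0,0,0],5],[[-0.012,0.008,0.717],[0,0,0],5],[[-0.012,0.008,0.717],[0,0,0],5],[[-0.012,0.008,0.717],[0,0,0],5]]' 40
python3 -m pendant '[[[0,0,-0.2],[0,0,0],5],[[0,0,-0.6],[0,0,0],5],[[0,0,-1],[0,0,0],5]]' 
python3 -m pendant '[[[-0.14,-0.35,-0.15],[0,0,0],5],[[-0.3,-0.75,-0.25],[0,0,0],5],[[-0.32,-0.84,-0.3],[0,0,0],5]]' >/dev/null
python3 -m pendant '[[[-0.14,-0.35,0],[0,0,0],5],[[-0.3,-0.75,0],[0,0,0],5],[[-0.32,-0.84,0],[0,0,0],5]]' >/dev/null
python3 -m pendant '[[[-0.14,-0.35,0],[0,0,0],5],[[-0.3,-0.75,0],[0,0,0],5],[[-0.32,-0.84,0],[0,0,0],5]]' >/dev/null
python3 -m pendant '[[[-0.14,-0.35,0],[0,0,0],5],[[-0.3,-0.75,0],[0,0,0],5],[[-0.32,-0.84,0],[0,0,0],5]]' >/dev/null
python3 -m pendant '[[[-0.14,-0.35,0],[0,0,0.07],5],[[-0.3,-0.75,0],[0,0,0.15],5],[[-0.32,-0.84,0],[0,0,0.22],5],[[-0.32,-0.84,0],[0,0,0.3],5],[[-0.32,-0.84,0],[0,0,0.38],5],[[-0.32,-0.84,0],[0,0,0.46],5],[[-0.32,-0.84,0],[0,0,0.53],5],[[-0.32,-0.84,0],[0,0,0.6],5],[[-0.32,-0.84,0],[0,0,0.67],5],[[-0.32,-0.84,0],[0,0,0.75],5],[[-0.32,-0.84,0],[0,0,0.82],5],[[-0.32,-0.84,0],[0,0,0.887],5]]'
python3 -m pendant '[[[0,0,0],[0,0,0],5],[[0,0,0],[0,0,0],5],[[0,0,0],[0,0,0],5]]' >/dev/null
python3 look.py w7
python3 - <<'E'
from fit import *
s=get_state();print(toolshift(s,[.5758,-.0168,.236],1.5114))
E
```

```text
time_s: 11.93
tool_pos: [0.5335, 0.3426, 0.2038]
tool_rot: [3.138, 0.004, 2.907]
ft_force: [-0.2, -0.4, 6.1]
width: 0.149
grip_force: 41.8
time_s: 12.18
tool_pos: [0.5317, 0.3417, 0.281]
tool_rot: [-3.139, -0.003, 2.907]
ft_force: [0.5, 0.4, -2.2]
width: 0.15
grip_force: 40.6
time_s: 14.18
tool_pos: [0.5786, -0.0139, 0.305]
tool_rot: [-3.141, -0.0, 1.508]
ft_force: [0.6, 0.1, -2.5]
width: 0.153
grip_force: 40.6
14.4333 [ 0.5788 -0.0142  0.305 ] [-3.1415 -0.0001  1.5162]
(array([-0.0335, -0.0353,  0.8622]), array([-0.    , -0.    ,  0.0027]))
```

View pics/w7.png

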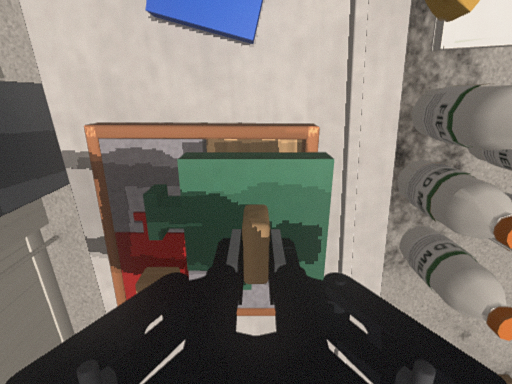

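The tile is held with its tab to the left (-x) and lies over its gap. Blue's corner is only in the background. I'll measure the tile's offset in the hand from its top-face edges.

```bash
python3 - <<'E'
from deckfit import *
s=json.load(open('pics/w7.json'));im=cv2.imread('pics/w7.png').astype(int)
for c in(200,310):print('col',c,im[146:172:1,c].sum(1).tolist())
for r in(170,185):print('row',r,'L',im[r,172:190].tolist() and (2*im[r,172:190,1]-im[r,172:190,0]-im[r,172:190,2]).tolist(),'R',(2*im[r,322:342,1]-im[r,322:342,0]-im[r,322:342,2]).tolist())
y=s['tool_rot'][2];c,si=np.cos(y),np.sin(y)
for z0 in (.2017,.2038):
  z=s['tool_pos'][2]-z0+.02
  for uv in((179.5,158),(333.5,158),(333.5-1,185),(181,185)):
    P=unproj('wrist',uv,z,s)[0][:2]-s['tool_pos'][:2];print(np.array([c*P[0]+si*P[1],si*P[0]-c*P[1]])*1e3)
E
```

```text
col 200 [290, 278, 275, 285, 275, 283, 208, 176, 172, 152, 163, 146, 177, 298, 318, 332, 326, 321, 328, 319, 341, 320, 321, 319, 301, 301]
col 310 [424, 441, 430, 428, 442, 392, 263, 157, 178, 181, 180, 177, 178, 307, 346, 357, 329, 339, 339, 345, 331, 343, 344, 332, 331, 340]
row 170 L [2, -6, -2, 0, -13, 2, 53, 72, 76, 74, 74, 75, 75, 72, 74, 75, 73, 76] R [78, 77, 78, 73, 78, 75, 77, 76, 77, 77, 76, 25, 0, -2, 1, -3, -1, -2, -3, -1]
row 185 L [-3, -4, 2, -1, -5, -2, -4, 35, 73, 74, 74, 71, 77, 75, 74, 74, 75, 74] R [79, 81, 74, 74, 79, 77, 70, 77, 81, 70, 4, -5, -2, -3, -5, -4, -4, 3, 0, -3]
[ 47.592 -41.774]
[47.6762 43.2751]
[32.009 44.108]
[ 31.9235 -42.2606]
[ 47.1314 -42.3582]
[47.2168 43.8733]
[31.3317 44.7178]
[ 31.2451 -42.8516]
```

```bash
python3 -m pendant '[[[-0.066,-0.039,0.3],[0,0,0.003],5],[[-0.066,-0.039,0.7],[0,0,0.003],5],[[-0.066,-0.039,0.81],[0,0,0.003],5],[[-0.066,-0.039,0.81],[0,0,0.003],5],[[-0.066,-0.039,0.81],[0,0,0.003],5],[[-0.066,-0.039,0.81],[0,0,0.003],5]]'
python3 - <<'E'
from fit import *
s=get_state();print(s['tool_pos'],toolshift(s,[.5754,-.0193,.2095],1.5114))
E
```

```text
time_s: 14.98
tool_pos: [0.5764, -0.0196, 0.2415]
tool_rot: [3.139, 0.0, 1.51]
ft_force: [0.2, -0.3, -3.4]
width: 0.158
grip_force: 40.6
[ 0.5764 -0.0196  0.2415] (array([ 0.0035, -0.0137,  0.4001]), array([ 0.0018,  0.0002, -0.0011]))
```

```bash
python3 -m pendant '[[[0.003,-0.012,0.1],[0,0,0],5],[[0.003,-0.012,0.17],[0,0,0],5],[[0.003,-0.012,0.24],[0,0,0],5],[[0.003,-0.012,0.31],[0,0,0],5],[[0.003,-0.012,0.38],[0,0,0],5],[[0.003,-0.012,0.4],[0,0,0],5],[[0.003,-0.012,0.4],[0,0,0],5]]'; python3 -c "
from bench import *
print(get_state()['tool_pos'],get_state()['moment'])"
```

```text
time_s: 15.57
tool_pos: [0.5744, -0.0192, 0.2095]
tool_rot: [3.141, 0.0, 1.51]
ft_force: [-4.1, 0.6, 8.8]
width: 0.152
grip_force: 42.7
[ 0.57444548 -0.0192027   0.20949372] [0.09379912 0.43594807 0.01660735]
```

```bash
python3 -m pendant '[[[0,0,0.03],[0,0,0],5],[[0,0,0.03],[0,0,0],5],[[0,0,0.03],[0,0,0],5]]'; python3 -m pendant '[[[0,0,0],[0,0,0],30],[[0,0,0],[0,0,0],30],[[0,0,-0.3],[0,0,0],30],[[0,0,-0.8],[0,0,0],30],[[0,0,-1],[0,0,0],30]]'
python3 -m pendant '[[[0,-0.3,-0.3],[0,0,0],0],[[0,-0.7,-0.8],[0,0,0],0],[[0,-0.95,-0.9],[0,0,0],0]]'
python3 -m pendant '[[[-0.5,0,-0.5],[0,0,0],0],[[-0.5,0,-0.8],[0,0,0],0],[[-0.5,0,-0.8],[0,0,0],0],[[-0.5,0,-0.8],[0,0,0],0],[[-0.5,0,-0.8],[0,0,0],0]]'
python3 look.py w8 green_tile red_tile turn_bar_grip deck
python3 - <<'E'
from deckfit import *
s=json.load(open('pics/w8.json'));im=cv2.imread('pics/w8.png')
for z in(.006,.010,.016):print(z,fit('green',im,'wrist',s,[.5758,-.0168,-.0594],z)[:2],fit('red',im,'wrist',s,[.4785,-.1031,-.0594],z)[:2])
im=camera('top');cv2.imwrite('pics/top1.png',im)
for k in('green_tile','red_tile'):print(k,[(np.round(d['location'],4).tolist(),round(d['conf'],2)) for d in spot_point('top',k)][:3])
E
```

```text
time_s: 15.82
tool_pos: [0.5743, -0.0192, 0.2094]
tool_rot: [3.14, 0.0, 1.51]
ft_force: [-7.1, 0.8, 24.1]
width: 0.154
grip_force: 44.7
time_s: 16.23
tool_pos: [0.5757, -0.0195, 0.2889]
tool_rot: [3.137, 0.0, 1.509]
ft_force: [1.9, -0.5, -0.4]
width: 0.351
grip_force: 0.0
time_s: 16.48
tool_pos: [0.499, -0.0147, 0.3602]
tool_rot: [3.137, 0.001, 1.509]
ft_force: [0.5, -0.6, 0.9]
width: -0.001
grip_force: 0.0
time_s: 16.9
tool_pos: [0.4961, -0.0545, 0.4211]
tool_rot: [-3.141, -0.0, 1.509]
ft_force: [0.6, -0.5, 0.2]
width: 0.0
grip_force: 0.0
16.9 [ 0.4961 -0.0545  0.4211] [-3.1409 -0.0004  1.5089]
green_tile [([0.574, -0.014, 0.005], 0.62), ([0.53, -0.061, -0.003], 0.52)]
red_tile [([0.478, -0.1, 0.001], 0.62)]
turn_bar_grip [([0.533, -0.059, 0.049], 0.9)]
deck [([0.528, -0.061, -0.001], 0.73), ([0.48, -0.097, 0.003], 0.38)]
0.006 (array([ 0.5765, -0.0154, -0.0512]), np.float64(0.0905035100459937)) (array([ 0.4787, -0.1044, -0.06  ]), np.float64(0.11066872381751275))
0.01 (array([ 0.5756, -0.0145, -0.0511]), np.float64(0.0797982732187525)) (array([ 0.4784, -0.1025, -0.0547]), np.float64(0.10198475111969921))
0.016 (array([ 0.5737, -0.0139, -0.0562]), np.float64(0.07475833131606552)) (array([ 0.4785, -0.1015, -0.0595]), np.float64(0.10860657988685671))
green_tile [([0.5726, -0.0179, 0.0067], 0.6), ([0.5579, 0.1647, -0.0026], 0.59)]
red_tile [([0.4744, -0.1006, 0.0064], 0.75), ([0.5037, 0.5279, -0.002], 0.28)]
```

```bash
python3 - <<'E'
from fit import *
s=json.load(open('pics/w8.json'));im=cv2.imread('pics/w8.png')
u=proj('wrist',[(.5272,-.06,.0635)],s)[0];print(u)
yy,xx=np.mgrid[:384,:512];k=((im.max(2)<45)&(np.hypot(xx-u[0],yy-u[1])<28)).astype('u1')
n,l,st,ce=cv2.connectedComponentsWithStats(k);i=1+np.argmax(st[1:,4]);p=np.argwhere(l==i)[:,::-1].astype(float)
print(st[i],ce[i]);c=p.mean(0);v=np.linalg.svd(p-c,full_matrices=False)[2][0]
P=unproj('wrist',[c-15*v,c+15*v,c],.058,s);d=P[1]-P[0];a=np.degrees(np.arctan2(d[1],d[0]))%180;print('bar angle',a,'joint',a-45+3.4,P[2])
print(toolshift(get_state(),[.5273,-.06,.30],np.radians(a)))
E
```

```text
[281.4893 168.3796]
[271 152  21  29 159] [280.478  165.2893]
bar angle 116.5642301658099 joint 74.96423016580991 [ 0.5265 -0.0575  0.058 ]
(array([-0.0476,  0.3937,  1.5129]), array([-0.0008, -0.0003, -0.3341]))
```

```bash
python3 -m pendant '[[[-0.048,0.2,0.4],[0,0,-0.07],30],[[-0.048,0.394,0.8],[0,0,-0.14],30],[[-0.048,0.394,0.9],[0,0,-0.21],30],[[-0.048,0.394,0.9],[0,0,-0.28],30],[[-0.048,0.394,0.9],[0,0,-0.334],30],[[-0.048,0.394,0.9],[0,0,-0.334],30],[[-0.048,0.394,0.9],[0,0,-0.334],30]]'
python3 -m pendant '[[[0,0,0.3],[0,0,0],30],[[0,0,0.61],[0,0,0],30],[[0,0,0.61],[0,0,0],30],[[0,0,0.61],[0,0,0],30]]'
python3 - <<'E'
from fit import *
print(toolshift(get_state(),[.5273,-.06,.220],np.radians(116.6)))
E
```

```text
time_s: 17.88
tool_pos: [0.5275, -0.0602, 0.3495]
tool_rot: [-3.141, -0.0, 2.032]
ft_force: [0.5, 0.1, 0.5]
width: 0.354
grip_force: 0.0
time_s: 18.22
tool_pos: [0.527, -0.0602, 0.3004]
tool_rot: [-3.14, -0.002, 2.033]
ft_force: [0.1, -0.5, 0.0]
width: 0.349
grip_force: 0.0
(array([-0.0014,  0.0063,  1.0047]), array([-0.0012, -0.001 , -0.0015]))
```

```bash
python3 -m pendant '[[[0,0.006,0.3],[0,0,0],30],[[0,0.006,0.7],[0,0,0],30],[[0,0.006,1],[0,0,0],30],[[0,0.006,1],[0,0,0],30],[[0,0.006,1],[0,0,0],30],[[0,0.006,1],[0,0,0],5],[[0,0.006,1],[0,0,0],5],[[0,0.006,1],[0,0,0],5],[[0,0.006,1],[0,0,0],5],[[0,0.006,1],[0,0,0],5]]' 40
python3 -m pendant '[[[0,0,0],[0,0,0.05],5],[[0,0,0],[0,0,0.1],5],[[0,0,0],[0,0,0.15],5],[[0,0,0],[0,0,0.2],5],[[0,0,0],[0,0,0.25],5],[[0,0,0],[0,0,0.3],5],[[0,0,0],[0,0,0.35],5],[[0,0,0],[0,0,0.4],5]]'
python3 -c "
from bench import *
print(get_state()['moment'])"
```

```text
time_s: 19.05
tool_pos: [0.5284, -0.0606, 0.2233]
tool_rot: [3.139, 0.003, 2.034]
ft_force: [-1.2, -1.9, 7.7]
width: 0.128
grip_force: 40.8
time_s: 19.72
tool_pos: [0.5276, -0.0607, 0.2233]
tool_rot: [3.14, 0.002, 1.403]
ft_force: [-5.0, -3.6, 7.7]
width: 0.126
grip_force: 41.1
[-0.54011969  0.77721727  0.0596179 ]
```

```bash
python3 -m pendant '[[[0,0,0],[0,0,0.05],5],[[0,0,0],[0,0,0.1],5],[[0,0,0],[0,0,0.15],5],[[0,0,0],[0,0,0.2],5],[[0,0,0],[0,0,0.25],5],[[0,0,0],[0,0,0.3],5],[[0,0,0],[0,0,0.35],5],[[0,0,0],[0,0,0.39],5],[[0,0,0],[0,0,0.42],5],[[0,0,0],[0,0,0.44],5],[[0,0,0],[0,0,0.46],5],[[0,0,0],[0,0,0.46],5]]'
python3 -c "
from bench import *
print(get_state()['moment'])"
```

```text
time_s: 20.72
tool_pos: [0.5268, -0.0603, 0.2233]
tool_rot: [3.141, 0.002, 0.685]
ft_force: [-6.3, -0.4, 10.9]
width: 0.121
grip_force: 44.4
[-0.24194946  1.07407086  0.72792408]
```

```bash
python3 -m pendant '[[[0,0,0],[0,0,0],30],[[0,0,0],[0,0,0],30],[[0,0,-0.3],[0,0,0],30],[[0,0,-0.9],[0,0,0],30]]' >/dev/null
python3 -m pendant '[[[0,0,-0.4],[0,0,0],30],[[-0.4,0,-0.9],[0,0,0],30],[[-0.8,0,-1],[0,0,0],30],[[-0.8,0,-1],[0,0,0],30],[[-0.8,0,-1],[0,0,0],30],[[-0.8,0,-1],[0,0,0],30]]'
python3 look.py w9 green_tile red_tile turn_bar_grip
python3 - <<'E'
from fit import *
s=json.load(open('pics/w9.json'));im=cv2.imread('pics/w9.png')
u=proj('wrist',[(.5272,-.06,.0635)],s)[0];print(u)
yy,xx=np.mgrid[:384,:512];k=((im.max(2)<45)&(np.hypot(xx-u[0],yy-u[1])<30)).astype('u1')
n,l,st,ce=cv2.connectedComponentsWithStats(k);i=1+np.argmax(st[1:,4]);p=np.argwhere(l==i)[:,::-1].astype(float)
print(st[i],ce[i]);c=p.mean(0);v=np.linalg.svd(p-c,full_matrices=False)[2][0]
P=unproj('wrist',[c-15*v,c+15*v,c],.058,s);d=P[1]-P[0];a=np.degrees(np.arctan2(d[1],d[0]))%180;print('bar angle',a,'joint deg',a-45+3.4,P[2])
# steel bar: bright low-saturation pixels near pivot
k=((im.min(2)>170)&(np.hypot(xx-u[0],yy-u[1])<60));p=np.argwhere(k)[:,::-1].astype(float)
P=unproj('wrist',p,.037,s)[:,:2];P=P[np.hypot(*(P-[.5272,-.06]).T)<.043];v=np.linalg.svd(P-P.mean(0),full_matrices=False)[2][0];print(len(P),P.mean(0),np.degrees(np.arctan2(v[1],v[0]))%180-41.6)
for z in(.006,.010,.016):print(z,fit('green',im,'wrist',s,[.5758,-.0168,-.0594],z)[:2],fit('red',im,'wrist',s,[.4785,-.1031,-.0594],z)[:2])
E
```

```text
time_s: 21.55
tool_pos: [0.4783, -0.1004, 0.3668]
tool_rot: [3.141, -0.001, 0.682]
ft_force: [0.0, 0.1, -0.2]
width: 0.355
grip_force: 0.0
21.55 [ 0.4783 -0.1004  0.3668] [ 3.1407 -0.0015  0.682 ]
green_tile [([0.576, -0.015, 0.007], 0.56)]
red_tile [([0.48, -0.097, 0.002], 0.73)]
turn_bar_grip [([0.529, -0.06, 0.05], 0.72), ([0.465, -0.508, -0.002], 0.28)]
[253.9674 114.9931]
[259 105   1  12  12] [259.  110.5]
bar angle 39.34855040820892 joint deg -2.251449591791078 [ 0.5332 -0.0613  0.058 ]
587 [ 0.5341 -0.0558] 0.3592023196411489
0.006 (array([ 0.5757, -0.0165, -0.0598]), np.float64(0.10820094082359687)) (array([ 0.4782, -0.1029, -0.0598]), np.float64(0.13294076251190132))
0.01 (array([ 0.5756, -0.017 , -0.0556]), np.float64(0.09328009091687489)) (array([ 0.479 , -0.1025, -0.0667]), np.float64(0.11347366532820023))
0.016 (array([ 0.5749, -0.0173, -0.0582]), np.float64(0.09845903162111741)) (array([ 0.4803, -0.1016, -0.0604]), np.float64(0.0997481751321218))
```

```bash
python3 -c "
from bench import *
print(sign_off())"
```

```text
the job is handed in; nothing more can be done
None
```

The job is handed in: the red and green tiles are in their gaps, and the bar is turned across both to its stop (measured within about 0.4° of locked). The goods and the blue look-alike were left alone. That the tiles are flush is judged from gripper height and the bar passing over them, as the last camera fits could not settle it.

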